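# Weight the lid of a loaf tin with two press plates

### The job

Weight down the lid of the loaf tin: lay the long press plate flat in the middle of the lid, lengthwise along it, let go, and press down on its top with the fingertips (about 10 N) for a moment to feel that it lies flat; only then bring the short plate, lay it flat on the middle of the long one the same way round, let go and press it in the same way. Then move clear, and leave the round weight where it is.

Things in the scene. Friction and masses are not known exactly. Their poses are not given: they have to be found in the camera images.
- long_plate: Bare aluminium bar-shaped press plate, 140 x 50 x 16 mm, about 0.3 kg, lying flat and loose on the bench: the longer of the two rectangular plates. Origin: centre of its underside; x along its 140 mm length, y across its 50 mm width, z up.
- short_plate: Bare aluminium press plate of the same width and thickness but shorter, 85 x 50 x 16 mm, about 0.18 kg, lying flat and loose on the bench. Origin: centre of its underside; x along its 85 mm length, y across its 50 mm width, z up.
- round_weight: Bare aluminium round weight, a disc of 60 mm diameter and 16 mm height, lying on the bench. Not needed: leave it. Origin: centre of its underside.
- tin: Dark steel loaf tin with a flat lid on, standing fixed on the bench, rigid. Origin: centre of its underside, on the bench; x along its length, y across, z up. The flat top of the lid is 78 mm above the origin, 200 mm long (x) by 104 mm wide (y). Along each short end of the lid runs an upstanding rim 8 mm high and 6 mm thick, so 188 mm lie clear between the rims; the long sides have no rim.
Not all that is in view belongs to the job. Leave any brown or pink look-alike of the short_plate alone.

How it is judged (in metres and radians):
On the way, in this order (a step that is already met when the one before it is completed fails the run):
1. the long plate lies flat on the lid, let go, the short plate not yet brought (horizontal distance between long_plate and tin below 0.018 m and angle between the x axis of long_plate and the x axis of tin, either way round below 0.21 rad and angle between long_plate's own z axis and vertical below 0.06 rad and z of long_plate in the frame of tin between 0.073 and 0.083 m and contact force between long_plate and the fingers below 0.3 N and linear speed of long_plate below 0.02 m/s and horizontal distance between short_plate and tin above 0.1 m), for 0.1 s.
2. the long plate is pressed down onto the lid by the fingers, before the short plate is brought (horizontal distance between long_plate and tin below 0.018 m and angle between the x axis of long_plate and the x axis of tin, either way round below 0.21 rad and angle between long_plate's own z axis and vertical below 0.06 rad and z of long_plate in the frame of tin between 0.073 and 0.083 m and contact force between the fingers and long_plate above 3 N and contact force between long_plate and tin above 7 N and horizontal distance between short_plate and tin above 0.1 m), for 0.1 s.
3. the short plate lies flat on the long one, let go (horizontal distance between long_plate and tin below 0.018 m and angle between the x axis of long_plate and the x axis of tin, either way round below 0.21 rad and angle between each of long_plate, short_plate's own z axis and vertical below 0.06 rad and z of long_plate in the frame of tin between 0.073 and 0.083 m and horizontal distance between short_plate and long_plate below 0.018 m and angle between the x axis of short_plate and the x axis of long_plate, either way round below 0.21 rad and z of short_plate in the frame of long_plate between 0.011 and 0.021 m and contact force between short_plate and the fingers below 0.3 N and linear speed of short_plate below 0.02 m/s), for 0.1 s.
4. the short plate is pressed down onto the long one by the fingers (horizontal distance between long_plate and tin below 0.018 m and angle between the x axis of long_plate and the x axis of tin, either way round below 0.21 rad and angle between each of long_plate, short_plate's own z axis and vertical below 0.06 rad and z of long_plate in the frame of tin between 0.073 and 0.083 m and horizontal distance between short_plate and long_plate below 0.018 m and angle between the x axis of short_plate and the x axis of long_plate, either way round below 0.21 rad and z of short_plate in the frame of long_plate between 0.011 and 0.021 m and contact force between the fingers and short_plate above 3 N and contact force between short_plate and long_plate above 5.5 N), for 0.1 s.
At the end, for the whole second after the job is handed in: The long plate lies flat on the lid and the short one flat on the long one, each within 18 mm of the middle and 12 degrees of the length of what it lies on, level within 3 degrees, at rest and let go; the round weight is within 30 mm of where it was (all of step 3 and contact force between long_plate and the fingers below 0.3 N and linear speed of long_plate below 0.02 m/s and distance of round_weight from where it was at the start of the episode below 0.03 m); the robot touches nothing.
It fails at once if the round weight is moved more than 30 mm (distance of round_weight from where it was at the start of the episode above 0.03 m).
It also fails if it takes over 72 s, if anything falls off the work surface, if the arm or the gripper's body presses on something with over 40 N, if the wrist force passes 120 N, or if a joint passes its speed limit or range.

### The arm

A 6-joint arm with a two-finger parallel gripper is mounted at the origin on the work surface. World frame = base frame: x ahead of the robot, y to its left, z up, the work surface at z = 0. Lengths are in mm, angles in rad, forces in N, time in s.
With the tool pointing down it reaches from about 225 to 875 mm from the base axis. Payload 3.4 kg.
Tool frame: the origin (TCP) lies midway between the tips of the shut fingers; the grasp point (between the pads) lies 19 mm behind it (env.tcp_to_grasp is the distance from the TCP to the grasp point, in mm); z points along the fingers, y is the line along which they close (so a half turn about z gives the same grasp; the last joint's range is limited). The gripper opens to 85 mm and grips with 20 to 120 N. Pads are 22 mm wide; open, the fingers measure 114 mm over their backs; the gripper's body (76 mm by 85 mm) begins 54 mm behind the grasp point. The pads swing forward as they close: fully open they stand 13 mm farther back than shut.
Start: joints at [-1.465, 0.276, 1.505, -0, 1.361, -0.121], TCP at [129.291, -560.312, 207.128] pointing down, gripper open.
Joint ranges: [-2.89, 2.89], [-0.75, 2.08], [0.22, 2.7], [-1.18, 4.32], [0.11, 2.71], [-2.7, 2.7]. Speed limits (rad/s): [2.57, 2.57, 3.14, 3.14, 3.14, 3.14].

### API

Orientations are given as a rotation vector (axis times angle).
In Python, from plant import env gives the robot as it stands. The module is installed in compiled form; this text tells all that it offers.
- The arm moves only by the tool send_rows, never from a script. Its argument "commands" is a list of rows, each a list of 7 numbers: the shift along the tool's x, y, z normalised to -1 to 1, where 1 is 500 mm, then the turn, a rotation vector about the tool's x, y, z normalised to -1 to 1, where 1 is 90 degrees, then the opening, from 0 (shut) to 1 (fully open). In form: [[x, y, z, rx, ry, rz, fingers], ...]. A call has 1 to 12 rows; each row is the pose to reach, as a shift and turn from the pose commanded when the call began, along the tool's axes at that moment; what a row does not reach only later rows make up. A row lasts 1/12 s, in which the tool goes at most 41.7 mm and 7.16 degrees, less where a joint would pass 70% of its speed; a pose out of reach is approached as far as the arm can. A call with a number of a shift or a turn outside -1 to 1 is refused whole. A call with a gripper value outside its range is refused whole. The fingers move at their own pace and stop on an object; the grip force is fixed at half the most. Time passes only in rows, so rows that repeat a pose let the fingers close. It gives the time, the measured TCP pose, the force, the opening and the grip force at its end, in the units of the state.
- env.observe(): the state, without advancing time (a new reading comes with each control period).
- env.snapshot(name): name is "scene" or "top" or "wrist"; returns the picture (384x512x3 uint8, blue, green, red); there is no depth.
- env.get_calibration(name): a dict with "intrinsics" (3x3 intrinsics, pixels), "k1" (the pictures are not rectified: a ray, as slopes to the right and down, at radius r is drawn at 1 + k1 r^2 times it, then the intrinsics apply), "T" (4x4, takes a point from camera to world coordinates). Camera axes: x right, y down, z forward; pixel columns grow to the right and rows downward; lengths in mm; the calibration is good to about 2 mm. A picture is of the moment at which its call begins: read the wrist's pose just before it. get_calibration takes no time and is no camera call; for the wrist camera it gives the pose at the moment of the call.
- env.finish_job(): hands the job in; it is judged then, once.
Trained networks look in the newest picture that a camera, given by its name, has taken for a name from the list of things; names that differ only in an ending like _2 or _b are one class to them, and where a whole thing is asked for, a point or a joint stands for the part that bears it (a point fixed in the world has none). Each returns a list of dicts, best first, with "p" (0 to 1); they miss things now and then, are a little off and sometimes report something else, mostly with a low value. They report only what shows in the picture. A call takes as long as a camera call. They do not tell look-alikes from the thing itself.
- env.spot_in(camera, query): "bbox" ([left, top, right, bottom] in pixels, round what is visible of it).
The state is a dict: "clock": time; "joint_positions": joint angles; "qvel": joint speeds; "joint_torque": joint torques, N m; "ee_pos": TCP position; "tcp_rot": TCP orientation; "force": force on the tool from outside, world axes, zero at the start; "moment": the same for the moment, N m; "gripper_width": finger opening in mm; "grasp_force": force on a finger pad.
Only numpy, scipy, OpenCV 4.12 (cv2) and the standard library are available. Lean on these libraries where they do the work, as an engineer would, in place of code of your own. Each camera call takes 0.05 s, during which the arm holds its last target. There are 200 camera calls.

## Working session

There is one attempt and no reset: what is moved stays moved. The work goes in short steps, Python scripts to look and compute and a tool call to move; the robot and the scene stay as the last step left them, time stands still between calls to the robot, and variables do not carry over. Pictures are saved under pics/ and viewed, at most 12 in all, crops included, and the job is handed in when it is done.

Besides the shell and the picture viewer there is one more tool, called as name(argument=value, ...), one argument or row to a line, values as JSON. send_rows: Moves the arm, as the interface text tells. Its arguments: {"type":"object","properties":{"commands":{"type":"array","items":{"type":"array","items":{"type":"number"}}}},"required":["commands"]}

```bash
mkdir -p pics
cat > h.py <<'E'
import numpy as np, cv2
from plant import env
from scipy.spatial.transform import Rotation as R
def ray(c,uv):
    K=np.array(c["intrinsics"]);d=np.array([(uv[0]-K[0,2])/K[0,0],(uv[1]-K[1,2])/K[1,1]]);s=d.copy()
    for _ in range(30): s=d/(1+c["k1"]*(s@s))
    return np.array([s[0],s[1],1])
def toz(c,uv,z):
    T=np.array(c["T"]);r=T[:3,:3]@ray(c,uv);o=T[:3,3];return o+r*(z-o[2])/r[2]
def proj(c,P):
    K=np.array(c["intrinsics"]);T=np.array(c["T"]);q=T[:3,:3].T@(np.array(P,float)-T[:3,3]);s=q[:2]/q[2];s=s*(1+c["k1"]*(s@s));return K[0,0]*s[0]+K[0,2],K[1,1]*s[1]+K[1,2]
E
python3 - <<'E'
from h import *
s=env.observe();print(s, env.tcp_to_grasp)
for n in ["top","scene"]:
    im=env.snapshot(n);cv2.imwrite(f"pics/{n}0.png",im)
    c=env.get_calibration(n);print(n,c)
    for q in ["long_plate","short_plate","round_weight","tin"]:
        print(q,[(np.round(d["bbox"]),round(d["p"],2)) for d in env.spot_in(n,q)][:4])
E
```

```text
{'clock': 0.0, 'joint_positions': array([-1.46499709e+00,  2.76601823e-01,  1.50613866e+00, -3.72317415e-06,
        1.36072970e+00, -1.20979320e-01]), 'qvel': array([ 0.00062373, -0.00046885,  0.00143892,  0.00244259,  0.00027048,
        0.00055123]), 'joint_torque': array([ 1.05314706e-03, -4.16774333e+01, -2.45803142e+01, -3.35227833e-04,
        1.05753084e-02, -5.31011480e-06]), 'ee_pos': array([ 129.22535771, -559.68849117,  206.2336815 ]), 'tcp_rot': array([-3.11955277e+00, -3.55248863e-01, -1.66560505e-05]), 'force': array([ 0.35777946,  0.69863293, -0.06153898]), 'moment': array([ 0.01016833,  0.04484747, -0.00298947]), 'grasp_force': 0.0, 'gripper_width': 85.3146391153167} 18.700000000000003
top {'intrinsics': array([[469.0045328 ,   0.        , 265.75101083],
       [  0.        , 469.0045328 , 184.91264095],
       [  0.        ,   0.        ,   1.        ]]), 'k1': 0.035098663290031196, 'T': array([[ 3.02324247e-03, -9.97983917e-01,  6.33952839e-02,
         3.91953984e+02],
       [-9.99941766e-01, -2.36023264e-03,  1.05306287e-02,
        -7.02617346e+01],
       [-1.
[... 712 characters left out ...]
242895e-01,  3.44757422e-01, -2.21258266e-01,
         7.65748389e+02],
       [ 4.09525680e-01, -7.80793728e-01,  4.71857894e-01,
        -6.24441745e+02],
       [-1.00805548e-02, -5.21059953e-01, -8.53460549e-01,
         1.06150135e+03],
       [ 0.00000000e+00,  0.00000000e+00,  0.00000000e+00,
         1.00000000e+00]])}
long_plate [(array([226., 212., 279., 259.]), 0.84), (array([184., 277., 223., 310.]), 0.21)]
short_plate [(array([149., 250., 181., 278.]), 0.93), (array([235., 285., 272., 325.]), 0.89), (array([191., 332., 229., 372.]), 0.77), (array([121., 296., 163., 322.]), 0.73)]
round_weight [(array([309.,  97., 328., 111.]), 0.75)]
tin [(array([248., 128., 324., 200.]), 0.67)]
```

View pics/top0.png

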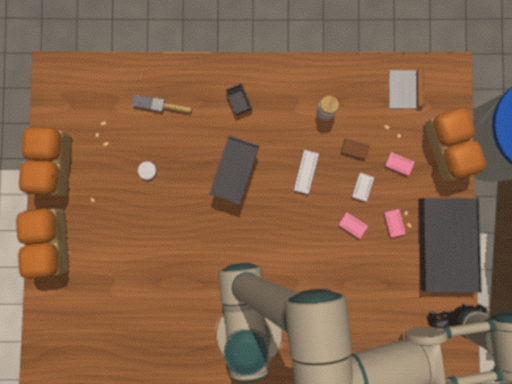

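View pics/scene0.png

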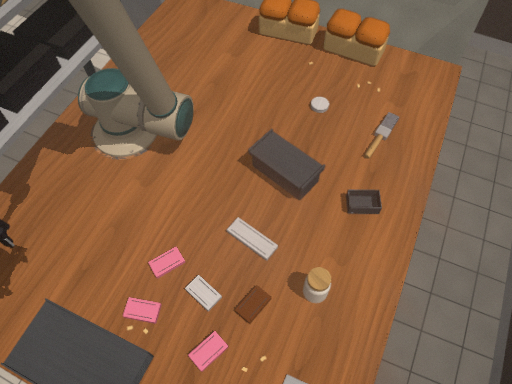

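The top view shows the long plate at (307,172), the silver short plate at (363,187), the tin at (234,171) and the round weight at (147,171). The pink and brown blocks are look-alikes. The scene view agrees: long plate (252,238), short plate (203,292), tin (286,163).

```bash
cat >> h.py <<'E'
def rect(c,im,box,z,kind,thr):
    l,t,r,b=box;hsv=cv2.cvtColor(im,cv2.COLOR_BGR2HSV)
    m=((hsv[...,1]<70)&(hsv[...,2]>thr)) if kind=="br" else (hsv[...,2]<thr)
    k=np.zeros(m.shape,np.uint8);k[t:b,l:r]=m[t:b,l:r]
    cs,_=cv2.findContours(k,cv2.RETR_EXTERNAL,cv2.CHAIN_APPROX_NONE);q=max(cs,key=cv2.contourArea)[:,0]
    P=np.array([toz(c,p,z)[:2] for p in q],np.float32)
    (ctr,(w,h),a)=cv2.minAreaRect(P)
    if w<h: w,h,a=h,w,a+90
    return np.round(ctr,1),round(w,1),round(h,1),round((a+90)%180-90,1)
E
python3 - <<'E'
from h import *
for n,B in {"top":dict(long=(285,142,328,202),short=(348,168,380,207),tin=(205,130,264,212)),"scene":dict(long=(220,208,285,264),short=(178,268,228,315),tin=(240,125,332,202))}.items():
    im=cv2.imread(f"pics/{n}0.png");c=env.get_calibration(n)
    for k,b in B.items():
        print(n,k,rect(c,im,b,*((78,"dk",75) if k=="tin" else (16,"br",120))))
    if n=="top": print(toz(c,(147,171),16))
cv2.imwrite("pics/crop.png",np.hstack([cv2.resize(cv2.imread("pics/top0.png")[125:215,200:390],None,fx=4,fy=4,interpolation=2)]))
E
```

```text
top long (array([ 536.2, -188.1]), 142.5, 52.7, -14.0)
top short (array([ 485.7, -375.5]), 89.1, 52.7, -17.8)
top tin (array([634. ,  45.7]), 34.8, 5.1, 71.6)
[536.92799547 343.74611358  16.        ]
scene long (array([ 536.7, -188.8]), 141.9, 51.9, -14.1)
scene short (array([ 487.6, -376.7]), 89.1, 49.4, -19.3)
scene tin (array([545.8,  -9.3]), 198.0, 83.5, 6.2)
```

View pics/crop.png

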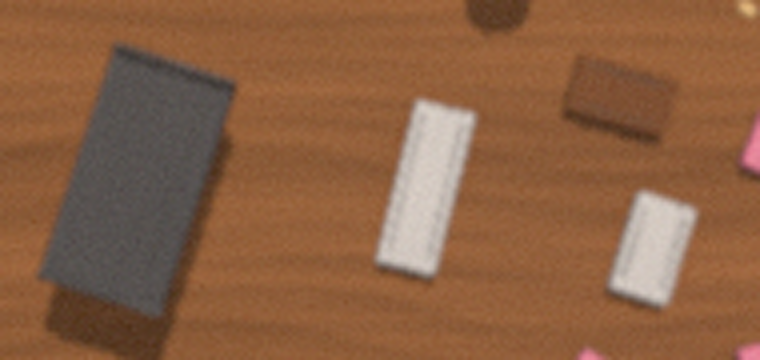

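The crop shows the lid corners at (116,47), (235,84), (160,317) and (40,275).

```bash
cat >> h.py <<'E'
def rows(p,yaw):
    "units for target TCP p (mm), tool x at yaw deg (mod 180), tool straight down"
    s=env.observe();R0=R.from_rotvec(s["tcp_rot"]);best=None
    for y in (yaw,yaw+180):
        r=np.radians(y);T=np.array([[np.cos(r),np.sin(r),0],[np.sin(r),-np.cos(r),0],[0,0,-1]]).T
        v=(R0.inv()*R.from_matrix(T)).as_rotvec()/(np.pi/2)
        if best is None or np.linalg.norm(v)<np.linalg.norm(best): best=v
    d=R0.inv().apply(np.array(p)-s["ee_pos"])
    print("t",round(s["clock"],2),"pos",s["ee_pos"].round(1),"F",s["force"].round(1),"w",round(s["gripper_width"],1),"shift",(d/500).round(4),"turn",best.round(4),"|d|",round(np.linalg.norm(d)))
E
python3 - <<'E'
from h import *
c=env.get_calibration("top")
P=np.array([toz(c,(200+(x-1.5)/4,125+(y-1.5)/4),86)[:2] for x,y in [(116,47),(235,84),(160,317),(40,275)]])
print(P.round(1),P.mean(0))
for i in range(4):
    d=P[(i+1)%4]-P[i];print(np.linalg.norm(d).round(1),np.degrees(np.arctan2(d[1],d[0])).round(1))
rows((536,-188,230),-14)
E
```

```text
[[642.7  65.2]
 [612.9 -30.5]
 [426.1  28.4]
 [459.3 124.3]] [535.25269947  46.86835611]
100.2 -107.3
195.9 162.5
101.5 70.9
192.6 -17.9
t 0.5 pos [ 129.3 -560.3  207.1] F [-0.9  0.6 -0.1] w 85.5 shift [ 0.96   -0.5426 -0.0458] turn [0.     0.     0.2999] |d| 552
```

send_rows(
  commands=[
    [0.96,-0.5426,-0.0458,0,0,0.3,1],
    [0.96,-0.5426,-0.0458,0,0,0.3,1],
    [0.96,-0.5426,-0.0458,0,0,0.3,1],
    [0.96,-0.5426,-0.0458,0,0,0.3,1],
    [0.96,-0.5426,-0.0458,0,0,0.3,1],
    [0.96,-0.5426,-0.0458,0,0,0.3,1],
    [0.96,-0.5426,-0.0458,0,0,0.3,1],
    [0.96,-0.5426,-0.0458,0,0,0.3,1],
    [0.96,-0.5426,-0.0458,0,0,0.3,1],
    [0.96,-0.5426,-0.0458,0,0,0.3,1],
    [0.96,-0.5426,-0.0458,0,0,0.3,1],
    [0.96,-0.5426,-0.0458,0,0,0.3,1],
  ],
)

```text
clock: 1.5
ee_pos: [495.4, -224.7, 228.0]
tcp_rot: [3.118, -0.383, 0.001]
force: [0.5, -1.6, 0.9]
gripper_width: 85.3
grasp_force: 0.0
```

```bash
python3 -c "
from h import *
rows((536,-188,230),-14)"
```

```text
t 1.5 pos [ 495.4 -224.7  228. ] F [ 0.5 -1.6  0.9] w 85.3 shift [ 0.061  -0.0908 -0.0039] turn [ 0.0003 -0.0004  0.0001] |d| 55
```

send_rows(
  commands=[
    [0,0,0,0,0,0,1],
    [0,0,0,0,0,0,1],
    [0,0,0,0,0,0,1],
  ],
)

```text
clock: 1.75
ee_pos: [493.9, -226.3, 227.5]
tcp_rot: [3.118, -0.381, -0.001]
force: [-0.6, -1.3, 0.4]
gripper_width: 85.4
grasp_force: 0.0
```

Run:
```python
from h import *
rows((536,-188,230),-14)
c=env.get_calibration("wrist");im=env.snapshot("wrist");cv2.imwrite("pics/w1.png",im)
print(env.spot_in("wrist","long_plate"),c["k1"],proj(c,(536,-188,16)))
rows((536,-188,230),-14)
```

```text
t 1.75 pos [ 493.9 -226.3  227.5] F [-0.6 -1.3  0.4] w 85.4 shift [ 0.0633 -0.0946 -0.0052] turn [0.0004 0.0005 0.0006] |d| 57
[{'bbox': [202.0, 87.0, 246.0, 191.6], 'p': 0.91}] -0.05351962885452284 (np.float64(223.08307480647602), np.float64(142.1770776255469))
t 1.85 pos [ 493.2 -227.2  227.6] F [-1.   0.7 -0.4] w 85.4 shift [ 0.0639 -0.0969 -0.005 ] turn [ 0.0003  0.0004 -0.0009] |d| 58
```

View pics/w1.png

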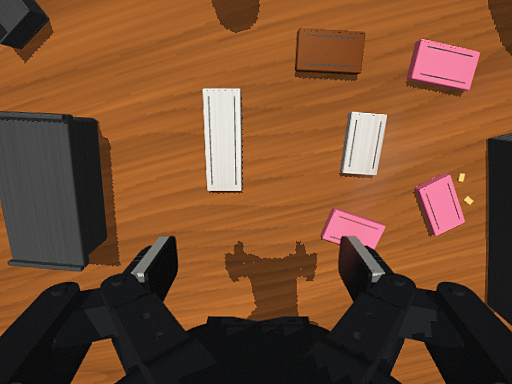

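The wrist view shows the long plate at (222,140), upright in the picture, the short plate at (364,143), and part of the tin at left (corners about (80,268), (70,116)).

Run:
```python
from h import *
c=env.get_calibration("wrist");im=cv2.imread("pics/w1.png")
L=rect(c,im,(195,80,250,198),16,"br",120);S=rect(c,im,(335,105,392,182),16,"br",120);print(L,S)
rows((*L[0],100),L[3]); rows((*L[0],50),L[3])
```

```text
(array([ 536.8, -188.3]), 138.2, 49.7, -14.4) (array([ 486.1, -376.2]), 84.2, 49.8, -18.1)
t 1.85 pos [ 493.2 -227.2  227.6] F [-1.   0.7 -0.4] w 85.4 shift [ 0.0657 -0.0968  0.255 ] turn [0.0003 0.0004 0.0035] |d| 140
t 1.85 pos [ 493.2 -227.2  227.6] F [-1.   0.7 -0.4] w 85.4 shift [ 0.0658 -0.0969  0.355 ] turn [0.0003 0.0004 0.0035] |d| 187
```

send_rows(
  commands=[
    [0.066,-0.097,0.255,0,0,0.003,1],
    [0.066,-0.097,0.255,0,0,0.003,1],
    [0.066,-0.097,0.255,0,0,0.003,1],
    [0.066,-0.097,0.255,0,0,0.003,1],
    [0.066,-0.097,0.3,0,0,0.003,1],
    [0.066,-0.097,0.355,0,0,0.003,1],
    [0.066,-0.097,0.355,0,0,0.003,1],
    [0.066,-0.097,0.355,0,0,0.003,1],
    [0.066,-0.097,0.355,0,0,0.003,1],
  ],
)

```text
clock: 2.6
ee_pos: [538.2, -188.7, 51.4]
tcp_rot: [3.116, -0.393, 0.003]
force: [-0.0, 0.6, 0.6]
gripper_width: 85.6
grasp_force: 0.0
```

```bash
python3 -c "
from h import *
rows((536.8,-188.3,2),-14.2)"
```

```text
t 2.6 pos [ 538.2 -188.7   51.4] F [-0.   0.6  0.6] w 85.6 shift [-0.0032 -0.0001  0.0987] turn [ 0.0003 -0.0011 -0.0019] |d| 49
```

send_rows(
  commands=[
    [-0.002,0,0.03,0,0,0,1],
    [-0.002,0,0.06,0,0,0,1],
    [-0.002,0,0.09,0,0,0,1],
    [-0.002,0,0.098,0,0,0,1],
    [-0.002,0,0.098,0,0,0,1],
    [-0.002,0,0.098,0,0,0,0],
    [-0.002,0,0.098,0,0,0,0],
    [-0.002,0,0.098,0,0,0,0],
    [-0.002,0,0.098,0,0,0,0],
    [-0.002,0,0.098,0,0,0,0],
    [-0.002,0,0.098,0,0,0,0],
    [-0.002,0,0.098,0,0,0,0],
  ],
)

```text
clock: 3.6
ee_pos: [537.0, -187.1, 1.3]
tcp_rot: [3.117, -0.39, 0.0]
force: [-0.5, -0.5, -0.3]
gripper_width: 0.7
grasp_force: 0.0
```

```bash
python3 -c "
from h import *
print(env.observe()['grasp_force'])
rows((536.8,-188.3,170),-14.2)"
```

```text
0.0
t 3.6 pos [ 537.  -187.1    1.3] F [-0.5 -0.5 -0.3] w 0.7 shift [ 3.000e-04  2.500e-03 -3.374e-01] turn [ 0.0001 -0.0001 -0.0008] |d| 169
```

Run:
```python
from h import *
im=env.snapshot("wrist");im2=env.snapshot("scene")
cv2.imwrite("pics/w2.png",np.hstack([cv2.resize(im,(400,300)),cv2.resize(im2[130:310,150:390],(400,300))]))
```

```text
(no output)
```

View pics/w2.png

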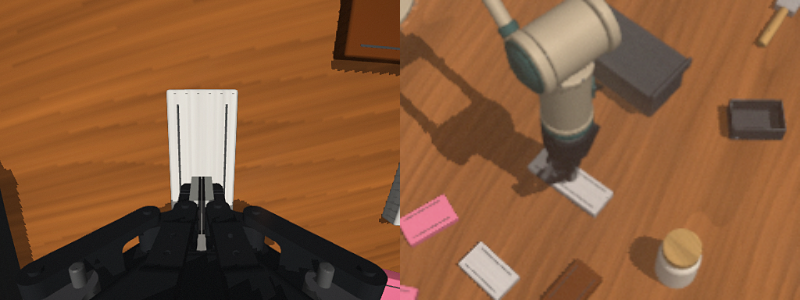

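The fingers are shut on top of the plate, with the plate apparently undisturbed. I'll check the heights.

Run:
```python
from h import *
s=env.observe();print({k:np.round(v,2) for k,v in s.items()})
c=env.get_calibration("wrist")
f=np.array(400/512)
for z in (1.3,10,16,17,20,30): print(z,np.array(proj(c,(s["ee_pos"][0],s["ee_pos"][1],z)))*f)
a=np.radians(-14.4);u=np.array([np.cos(a),np.sin(a)]);v=np.array([-u[1],u[0]])
for z in (0,16,30):
  for sy in (25,-25): print(z,sy,np.array(proj(c,(*(np.array([536.8,-188.3])+70*u+sy*v),z)))*f)
c2=env.get_calibration("scene");print(rect(c2,env.snapshot("scene"),(220,205,290,270),16,"br",120))
```

```text
{'clock': np.float64(3.7), 'joint_positions': array([-0.46,  0.45,  1.8 , -0.  ,  0.89,  1.36]), 'qvel': array([-0.,  0.,  0., -0., -0.,  0.]), 'joint_torque': array([  0.  , -45.28, -17.78,  -0.  ,  -0.  ,  -0.  ]), 'ee_pos': array([ 536.92, -187.05,    1.13]), 'tcp_rot': array([ 3.12, -0.39, -0.  ]), 'force': array([ 0.13, -0.21, -0.34]), 'moment': array([0.05, 0.  , 0.05]), 'grasp_force': np.float64(0.0), 'gripper_width': np.float64(0.11)}
1.3 [201.65910675 175.61870868]
10 [201.67596632 179.89588785]
16 [201.68856823 183.09479798]
17 [201.69075279 183.64949604]
20 [201.69745918 185.35267199]
30 [201.72160963 191.4898016 ]
0 25 [170.3830108   88.71475771]
0 -25 [236.48397087  88.80882903]
16 25 [167.13785661  88.79725464]
16 -25 [240.17135778  88.90350903]
30 25 [163.68428315  88.886751  ]
30 -25 [244.09456633  89.00645022]
(array([ 563.4, -195.4]), 86.8, 51.6, -14.1)
```

Run:
```python
from h import *
im=env.snapshot("wrist");cv2.imwrite("pics/w3.png",cv2.resize(im[100:320,170:350],None,fx=2.7,fy=2.7,interpolation=2))
```

```text
(no output)
```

View pics/w3.png

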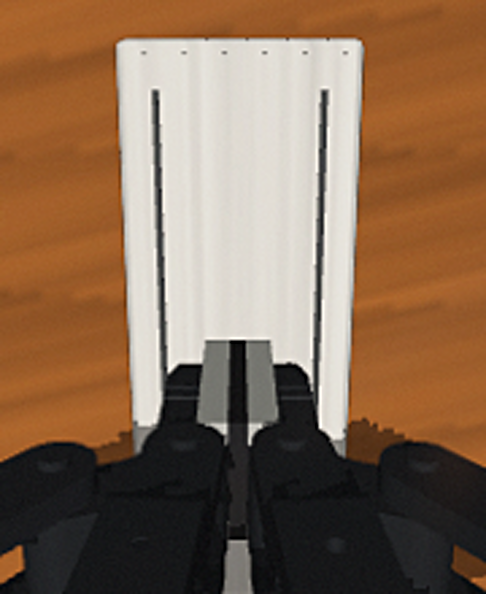

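Run:
```python
from h import *
c=env.get_calibration("wrist");s=env.observe()
a=np.radians(-14.4);u=np.array([np.cos(a),np.sin(a)]);v=np.array([-u[1],u[0]])
for z in (-16,0,8,16):
  for d in (70,0): print(z,d,[np.round(proj(c,(*(np.array([536.8,-188.3])+d*u+sy*v),z))) for sy in (25,-25)])
print(np.array(c["T"]).round(2),s["ee_pos"])
for h in (0,11): 
  for z in (1,10,17,25): print(h,z,[np.round(proj(c,(*(s["ee_pos"][:2]+h*u+sy*v),z))) for sy in (12,0)])
```

```text
-16 70 [array([222., 113.]), array([299., 114.])]
-16 0 [array([225., 215.]), array([295., 215.])]
0 70 [array([218., 114.]), array([303., 114.])]
0 0 [array([222., 224.]), array([298., 224.])]
8 70 [array([216., 114.]), array([305., 114.])]
8 0 [array([220., 229.]), array([300., 229.])]
16 70 [array([214., 114.]), array([307., 114.])]
16 0 [array([219., 234.]), array([302., 234.])]
[[-2.5000e-01 -9.3000e-01 -2.7000e-01  6.0547e+02]
 [-9.7000e-01  2.4000e-01  7.0000e-02 -2.0428e+02]
 [-0.0000e+00  2.8000e-01 -9.6000e-01  1.6791e+02]
 [ 0.0000e+00  0.0000e+00  0.0000e+00  1.0000e+00]] [ 536.90418247 -187.0503481     1.09082019]
0 1 [array([240., 225.]), array([258., 225.])]
0 10 [array([239., 230.]), array([258., 230.])]
0 17 [array([238., 235.]), array([258., 235.])]
0 25 [array([237., 241.]), array([258., 241.])]
11 1 [array([240., 209.]), array([258., 209.])]
11 10 [array([239., 214.]), array([258., 214.])]
11 17 [array([238., 218.]), array([258., 218.])]
11 25 [array([237., 223.]), array([258., 223.])]
```

send_rows(
  commands=[
    [0,0,0.003,0,0,0,0],
    [0,0,0.003,0,0,0,0],
  ],
)

```text
clock: 3.97
ee_pos: [536.7, -187.0, -0.6]
tcp_rot: [-3.117, 0.39, 0.001]
force: [0.5, -0.4, -0.1]
gripper_width: -0.1
grasp_force: 0.0
```

send_rows(
  commands=[
    [0,0,0.003,0,0,0,0],
    [0,0,0.003,0,0,0,0],
  ],
)

```text
clock: 4.13
ee_pos: [536.8, -187.0, -2.2]
tcp_rot: [-3.117, 0.39, 0.001]
force: [-0.3, -0.9, -0.6]
gripper_width: 0.2
grasp_force: 0.0
```

send_rows(
  commands=[
    [0,0,0.003,0,0,0,0],
    [0,0,0.003,0,0,0,0],
  ],
)

```text
clock: 4.3
ee_pos: [536.7, -187.0, -3.7]
tcp_rot: [-3.117, 0.39, 0.001]
force: [-0.8, -0.3, 0.3]
gripper_width: 0.1
grasp_force: 0.0
```

No contact down to -3.7, so the real tip height is above the reading. I'll keep feeling for the plate in small steps.

send_rows(
  commands=[
    [0,0,0.004,0,0,0,0],
    [0,0,0.004,0,0,0,0],
  ],
)

```text
clock: 4.47
ee_pos: [536.7, -187.0, -5.7]
tcp_rot: [-3.117, 0.39, 0.001]
force: [0.4, 0.2, 0.2]
gripper_width: 0.1
grasp_force: 0.0
```

send_rows(
  commands=[
    [0,0,0.004,0,0,0,0],
    [0,0,0.004,0,0,0,0],
  ],
)

```text
clock: 4.63
ee_pos: [536.7, -187.0, -7.7]
tcp_rot: [-3.117, 0.39, 0.001]
force: [-1.0, 1.2, 0.0]
gripper_width: 0.3
grasp_force: 0.0
```

send_rows(
  commands=[
    [0,0,0.004,0,0,0,0],
    [0,0,0.004,0,0,0,0],
  ],
)

```text
clock: 4.8
ee_pos: [537.0, -187.1, -8.1]
tcp_rot: [3.117, -0.39, 0.001]
force: [-1.8, 0.4, 8.5]
gripper_width: 0.1
grasp_force: 4.3
```

Contact at a reading of -8.1, on a plate top at 16 mm, so the tips sit about 24 mm above the reported TCP. The camera geometry agrees with the world frame, so this offset lies in the tool. I'll regrasp 24 mm deeper.

send_rows(
  commands=[
    [0,0,-0.06,0,0,0,0],
    [0,0,-0.06,0,0,0,1],
    [0,0,-0.06,0,0,0,1],
    [0,0,-0.06,0,0,0,1],
    [0,0,-0.06,0,0,0,1],
    [0,0,-0.06,0,0,0,1],
    [0,0,-0.06,0,0,0,1],
    [0,0,-0.06,0,0,0,1],
    [0,0,-0.06,0,0,0,1],
  ],
)

```text
clock: 5.55
ee_pos: [536.7, -187.0, 20.2]
tcp_rot: [-3.117, 0.39, 0.001]
force: [0.7, -0.0, 0.1]
gripper_width: 85.3
grasp_force: 0.0
```

send_rows(
  commands=[
    [0,0,0.03,0,0,0,1],
    [0,0,0.06,0,0,0,1],
    [0,0,0.075,0,0,0,1],
    [0,0,0.082,0,0,0,1],
    [0,0,0.082,0,0,0,1],
    [0,0,0.082,0,0,0,0],
    [0,0,0.082,0,0,0,0],
    [0,0,0.082,0,0,0,0],
    [0,0,0.082,0,0,0,0],
    [0,0,0.082,0,0,0,0],
    [0,0,0.082,0,0,0,0],
  ],
)

```text
clock: 6.47
ee_pos: [537.7, -187.6, -19.2]
tcp_rot: [3.116, -0.39, 0.003]
force: [-0.0, -0.2, 5.9]
gripper_width: 48.0
grasp_force: 62.9
```

```bash
python3 -c "
from h import *
s=env.observe();print(s['grasp_force'],s['tcp_rot'])
rows((536.8,-188.3,130),-14.2)
rows((535.3,46.9,130),-18)"
```

```text
62.883886098861694 [ 3.11625756 -0.38997983  0.00323556]
t 6.47 pos [ 537.7 -187.6  -19.2] F [-0.  -0.2  5.9] w 48.0 shift [-0.0008  0.002  -0.2983] turn [ 0.0005 -0.0014 -0.0007] |d| 149
t 6.47 pos [ 537.7 -187.6  -19.2] F [-0.  -0.2  5.9] w 48.0 shift [-0.1196 -0.4531 -0.2989] turn [ 0.0004 -0.0014  0.0415] |d| 278
```

send_rows(
  commands=[
    [0,0,-0.03,0,0,0,0],
    [0,0,-0.08,0,0,0,0],
    [0,0,-0.15,0,0,0,0],
    [0,0,-0.22,0,0,0,0],
    [0,0,-0.28,0,0,0,0],
    [0,0,-0.32,0,0,0,0],
    [0,0,-0.34,0,0,0,0],
    [0,0,-0.34,0,0,0,0],
    [0,0,-0.34,0,0,0,0],
  ],
)

```text
clock: 7.22
ee_pos: [536.2, -186.7, 148.7]
tcp_rot: [-3.117, 0.39, 0.002]
force: [0.1, 0.4, -3.3]
gripper_width: 47.6
grasp_force: 63.4
```

Run:
```python
from h import *
c=env.get_calibration("wrist");im=env.snapshot("wrist");cv2.imwrite("pics/w4.png",im)
rows((535.3,46.9,150),-18)
c2=env.get_calibration("scene");print(rect(c2,env.snapshot("scene"),(240,125,332,202),82,"dk",65))
```

```text
t 7.27 pos [ 535.6 -186.4  147.8] F [ 0.7  0.3 -4. ] w 48.2 shift [-0.1157 -0.4521 -0.0037] turn [-0.0004  0.0022  0.0414] |d| 233
(array([496.9, -78.8]), 81.6, 79.7, -64.5)
```

View pics/w4.png

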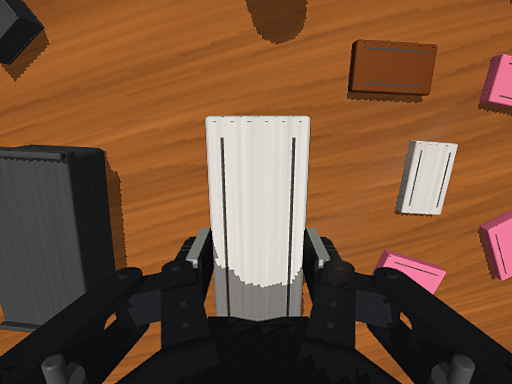

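The plate is held flat between the fingers, with its far end at (206,117)–(309,117). The tin is at left and the short plate at (428,178).

Run:
```python
from h import *
c=env.get_calibration("wrist");s=env.observe();im=cv2.imread("pics/w4.png")
for z in (174,184,194):
  p=[toz(c,q,z) for q in ((206,117),(309,117))];m=(p[0]+p[1])/2;print(z,np.linalg.norm(p[0]-p[1]),m,np.hypot(*(m-s["ee_pos"])[:2]))
print([toz(c,q,86)[:2].round() for q in ((66,158),(60,330))])
```

```text
174 50.882459203913335 [ 602.17531652 -203.03257809  174.        ] 68.79297008973687
184 47.2456447746863 [ 602.35269823 -203.09452011  184.        ] 68.98008563823163
194 43.608830345459246 [ 602.53007995 -203.15646213  194.        ] 69.16720536296195
[array([610., -35.]), array([443.,  56.])]
```

send_rows(
  commands=[
    [-0.02,-0.06,0,0,0,0,0],
    [-0.04,-0.13,0,0,0,0.02,0],
    [-0.06,-0.2,0,0,0,0.04,0],
    [-0.08,-0.27,0,0,0,0.041,0],
    [-0.1,-0.34,0,0,0,0.041,0],
    [-0.11,-0.4,0,0,0,0.041,0],
    [-0.116,-0.44,0,0,0,0.041,0],
    [-0.116,-0.452,0,0,0,0.041,0],
    [-0.116,-0.452,0,0,0,0.041,0],
    [-0.116,-0.452,0,0,0,0.041,0],
  ],
)

```text
clock: 8.15
ee_pos: [535.8, 45.8, 148.3]
tcp_rot: [3.102, -0.489, -0.004]
force: [0.2, 0.4, -2.9]
gripper_width: 47.9
grasp_force: 63.5
```

Run:
```python
from h import *
env.observe();c=env.get_calibration("wrist");im=env.snapshot("wrist");cv2.imwrite("pics/w5.png",im)
rows((535.3,46.9,66),-18)
a=np.radians(-18);u=np.array([np.cos(a),np.sin(a)]);v=np.array([-u[1],u[0]]);
for sy in (52,-52): print(np.round(proj(c,(*(np.array([535.3,46.9])+100*u+sy*v),86))),np.round(proj(c,(*(np.array([535.3,46.9])+94*u+sy*v),78))))
```

```text
t 8.2 pos [535.9  45.2 148.6] F [-0.4 -0.  -3.6] w 48.0 shift [-0.0019 -0.0031  0.1651] turn [0.0011 0.0011 0.0002] |d| 83
[190.  75.] [193.  84.]
[323.  75.] [321.  84.]
```

View pics/w5.png

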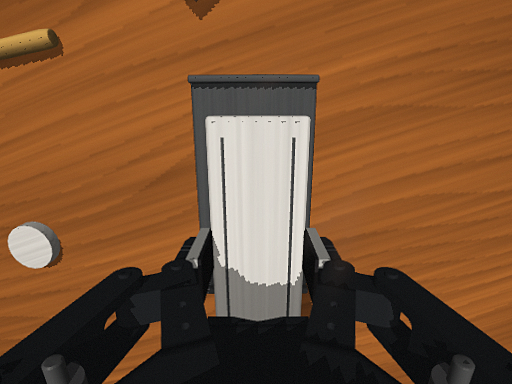

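The lid's far rim spans x 188–319 at row 75, within 3 px of prediction, and the held plate is centred and parallel. Now lowering.

send_rows(
  commands=[
    [0,-0.005,0.04,0,0,0,0],
    [0,-0.005,0.08,0,0,0,0],
    [0,-0.005,0.12,0,0,0,0],
    [0,-0.005,0.15,0,0,0,0],
    [0,-0.005,0.165,0,0,0,0],
    [0,-0.005,0.165,0,0,0,0],
    [0,-0.005,0.165,0,0,0,0],
    [0,-0.005,0.165,0,0,0,0],
  ],
)

```text
clock: 8.87
ee_pos: [538.3, 48.0, 68.1]
tcp_rot: [-3.103, 0.492, -0.003]
force: [0.3, -0.0, -3.1]
gripper_width: 48.0
grasp_force: 63.4
```

send_rows(
  commands=[
    [0,0,0.003,0,0,0,0],
    [0,0,0.006,0,0,0,0],
    [0,0,0.006,0,0,0,0],
  ],
)

```text
clock: 9.12
ee_pos: [537.4, 48.6, 64.5]
tcp_rot: [3.103, -0.49, 0.001]
force: [-0.3, 0.6, -3.8]
gripper_width: 48.2
grasp_force: 63.5
```

send_rows(
  commands=[
    [0,0,0.003,0,0,0,0],
    [0,0,0.005,0,0,0,0],
    [0,0,0.005,0,0,0,0],
  ],
)

```text
clock: 9.37
ee_pos: [537.0, 48.7, 61.4]
tcp_rot: [3.103, -0.49, -0.0]
force: [-0.3, -0.5, -3.4]
gripper_width: 48.0
grasp_force: 63.5
```

send_rows(
  commands=[
    [0,0,0.002,0,0,0,0],
    [0,0,0.003,0,0,0,0],
    [0,0,0.003,0,0,0,0],
  ],
)

```text
clock: 9.62
ee_pos: [537.1, 48.7, 60.0]
tcp_rot: [3.103, -0.49, -0.0]
force: [-0.1, -0.6, -3.4]
gripper_width: 48.1
grasp_force: 63.5
```

send_rows(
  commands=[
    [0,0,0.002,0,0,0,0],
    [0,0,0.003,0,0,0,0],
    [0,0,0.003,0,0,0,0],
  ],
)

```text
clock: 9.87
ee_pos: [537.3, 48.6, 58.9]
tcp_rot: [3.103, -0.491, 0.0]
force: [-0.9, 0.8, -0.6]
gripper_width: 47.9
grasp_force: 63.7
```

send_rows(
  commands=[
    [0,0,0.001,0,0,0,0],
    [0,0,0.001,0,0,0,1],
    [0,0,0.001,0,0,0,1],
    [0,0,0.001,0,0,0,1],
    [0,0,0.001,0,0,0,1],
    [0,0,0.001,0,0,0,1],
    [0,0,0.001,0,0,0,1],
    [0,0,-0.02,0,0,0,1],
    [0,0,-0.06,0,0,0,1],
    [0,0,-0.1,0,0,0,1],
    [0,0,-0.1,0,0,0,1],
    [0,0,-0.1,0,0,0,0],
  ],
)

```text
clock: 10.87
ee_pos: [538.4, 48.6, 110.3]
tcp_rot: [-3.103, 0.49, -0.006]
force: [0.1, -0.2, -0.5]
gripper_width: 75.4
grasp_force: 0.0
```

Run:
```python
from h import *
c=env.get_calibration("wrist");im=env.snapshot("wrist");cv2.imwrite("pics/w6.png",im)
rows((535.3,46.9,72),-18)
print(rect(c,im,(180,60,340,215),94,"br",110))
c2=env.get_calibration("top");i2=env.snapshot("top");cv2.imwrite("pics/t6.png",i2);print(rect(c2,i2,(205,130,264,212),94,"br",120))
```

```text
t 10.92 pos [537.3  48.6 109.2] F [-0.1  0.2 -0.6] w 68.8 shift [-0.0029  0.0046  0.0744] turn [-0.0001 -0.0006  0.0004] |d| 37
(array([571.7,  38. ]), 67.4, 49.3, -17.9)
(array([597.6,  79.1]), 121.6, 89.8, -89.9)
```

View pics/w6.png

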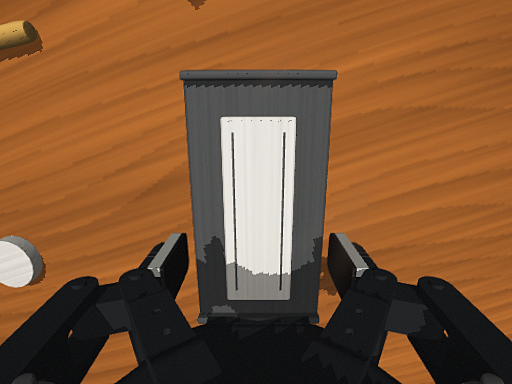

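The plate lies free on the lid (rows 117–299, x 220–296), centred between the rims at rows 72 and 320.

Run:
```python
from h import *
c=env.get_calibration("wrist")
f=lambda q,z:toz(c,q,z)[:2]
print("lid",((f((181,72),86)+f((336,72),86))/2+(f((199,320),86)+f((319,320),86))/2)/2)
P=[f(q,94) for q in ((221,117),(295,117),(290,299),(227,299))];print("plate",sum(P)/4,np.linalg.norm(P[0]-P[3]))
print(np.linalg.norm(f((181,72),86)-f((199,320),86)))
```

```text
lid [536.46722775  48.18825881]
plate [536.21345127  48.69805691] 136.9919689319374
192.86804580707152
```

send_rows(
  commands=[
    [0,0,0,0,0,0,0],
    [0,0,0,0,0,0,0],
    [0,0,0,0,0,0,0],
    [0,0,0,0,0,0,0],
    [0,0,0.03,0,0,0,0],
    [0,0,0.06,0,0,0,0],
    [0,0,0.07,0,0,0,0],
    [0,0,0.07,0,0,0,0],
    [0,0,0.07,0,0,0,0],
  ],
)

```text
clock: 11.72
ee_pos: [537.2, 48.7, 73.5]
tcp_rot: [3.103, -0.49, -0.001]
force: [0.1, -0.4, -0.4]
gripper_width: 0.3
grasp_force: 0.0
```

send_rows(
  commands=[
    [0,0,0.004,0,0,0,0],
    [0,0,0.008,0,0,0,0],
    [0,0,0.008,0,0,0,0],
  ],
)

```text
clock: 11.97
ee_pos: [537.7, 48.6, 69.9]
tcp_rot: [-3.103, 0.491, -0.002]
force: [-0.4, 1.0, 0.1]
gripper_width: 0.3
grasp_force: 0.0
```

send_rows(
  commands=[
    [0,0,0.003,0,0,0,0],
    [0,0,0.003,0,0,0,0],
  ],
)

```text
clock: 12.13
ee_pos: [537.7, 48.6, 69.8]
tcp_rot: [-3.103, 0.49, -0.003]
force: [-1.5, 0.2, 8.8]
gripper_width: 0.1
grasp_force: 4.3
```

send_rows(
  commands=[
    [0,0,0.001,0,0,0,0],
    [0,0,0.001,0,0,0,0],
    [0,0,0.001,0,0,0,0],
    [0,0,0.001,0,0,0,0],
  ],
)

```text
clock: 12.47
ee_pos: [537.7, 48.6, 69.8]
tcp_rot: [-3.103, 0.49, -0.003]
force: [-2.5, -0.3, 11.1]
gripper_width: 0.2
grasp_force: 5.7
```

send_rows(
  commands=[
    [0,0,-0.02,0,0,0,0],
    [0,0,-0.08,0,0,0,0],
    [0,0,-0.16,0,0,0,1],
    [0,0,-0.16,0,0,0,1],
    [0,0,-0.16,0,0,0,1],
  ],
)

```text
clock: 12.88
ee_pos: [539.4, 48.6, 150.7]
tcp_rot: [-3.102, 0.49, -0.011]
force: [-0.7, -0.1, -0.1]
gripper_width: 35.7
grasp_force: 0.0
```

```bash
python3 -c "
from h import *
rows((486.1,-376.2,150),-18.1)"
```

```text
t 12.88 pos [539.4  48.6 150.7] F [-0.7 -0.1 -0.1] w 35.7 shift [0.1606 0.8411 0.0009] turn [-0.0012 -0.0042  0.0015] |d| 428
```

Pressed at 11 N. Next, the short plate.

send_rows(
  commands=[
    [0.161,0.84,0,0,0,0,1],
    [0.161,0.84,0,0,0,0,1],
    [0.161,0.84,0,0,0,0,1],
    [0.161,0.84,0,0,0,0,1],
    [0.161,0.84,0,0,0,0,1],
    [0.161,0.84,0,0,0,0,1],
    [0.161,0.84,0,0,0,0,1],
    [0.161,0.84,0,0,0,0,1],
    [0.161,0.84,0,0,0,0,1],
    [0.161,0.84,0,0,0,0,1],
    [0.161,0.84,0,0,0,0,1],
    [0.161,0.84,0,0,0,0,1],
  ],
)

```text
clock: 13.88
ee_pos: [483.0, -379.0, 145.9]
tcp_rot: [3.102, -0.497, -0.003]
force: [0.6, 0.6, -0.0]
gripper_width: 85.5
grasp_force: 0.0
```

send_rows(
  commands=[
    [0,0,0,0,0,0,1],
    [0,0,0,0,0,0,1],
    [0,0,0,0,0,0,1],
    [0,0,0,0,0,0,1],
  ],
)

```text
clock: 14.22
ee_pos: [484.5, -374.0, 147.7]
tcp_rot: [-3.103, 0.487, 0.0]
force: [-1.2, -0.6, 0.1]
gripper_width: 85.2
grasp_force: 0.0
```

Run:
```python
from h import *
c=env.get_calibration("wrist");im=env.snapshot("wrist");cv2.imwrite("pics/w7.png",im)
print(env.spot_in("wrist","short_plate")[:2])
L=rect(c,im,(195,90,320,300),16,"br",120);print(L)
rows((486.1,-376.2,-20),-18.1)
```

```text
[{'bbox': [336.2, 200.9, 401.4, 260.6], 'p': 0.85}, {'bbox': [306.0, 40.1, 393.2, 98.0], 'p': 0.78}]
(array([ 487.3, -376.1]), 84.3, 49.3, -18.1)
t 14.32 pos [ 484.6 -374.5  147.9] F [ 0.4 -0.1  0. ] w 85.4 shift [0.0039 0.0024 0.3358] turn [ 0.     -0.0001  0.0026] |d| 168
```

View pics/w7.png

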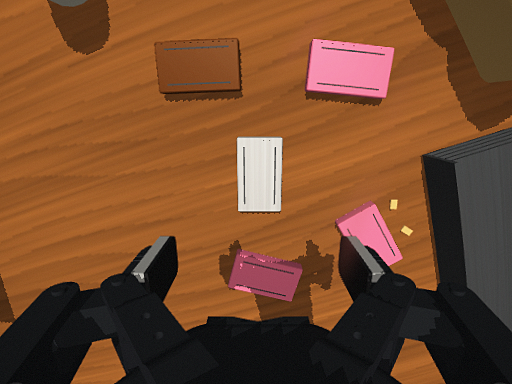

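The short plate is at (259,175). A pink block at (369,233) is near the right finger's path, so I'll check the clearance.

Run:
```python
from h import *
c=env.get_calibration("wrist")
a=np.radians(-18.1);u=np.array([np.cos(a),np.sin(a)]);v=np.array([u[1],-u[0]]);o=np.array([487.3,-376.1])
for q in ((337,217),(375,202),(402,258),(355,265),(236,250),(302,267)):
  d=toz(c,q,16)[:2]-o;print(q,(d@u).round(1),(d@v).round(1))
rows((*o,40),-18.1)
```

```text
(337, 217) -49.2 91.7
(375, 202) -30.7 134.6
(402, 258) -103.7 178.2
(355, 265) -112.9 119.9
(236, 250) -92.1 -27.0
(302, 267) -115.3 54.0
t 14.32 pos [ 484.6 -374.5  147.9] F [ 0.4 -0.1  0. ] w 85.4 shift [0.0061 0.0015 0.2158] turn [ 0.     -0.0001  0.0026] |d| 108
```

Clear of everything by more than 35 mm. Descending.

send_rows(
  commands=[
    [0.006,0.002,0.06,0,0,0.002,1],
    [0.006,0.002,0.13,0,0,0.002,1],
    [0.006,0.002,0.2,0,0,0.002,1],
    [0.006,0.002,0.27,0,0,0.002,1],
    [0.006,0.002,0.31,0,0,0.002,1],
    [0.006,0.002,0.336,0,0,0.002,1],
    [0.006,0.002,0.336,0,0,0.002,1],
    [0.006,0.002,0.336,0,0,0.002,1],
  ],
)

```text
clock: 14.98
ee_pos: [486.8, -376.9, -20.7]
tcp_rot: [-3.102, 0.494, 0.002]
force: [0.4, 0.4, 1.3]
gripper_width: 85.5
grasp_force: 0.0
```

send_rows(
  commands=[
    [0,0,0,0,0,0,1],
    [0,0,0,0,0,0,0],
    [0,0,0,0,0,0,0],
    [0,0,0,0,0,0,0],
    [0,0,0,0,0,0,0],
    [0,0,0,0,0,0,0],
    [0,0,0,0,0,0,0],
  ],
)

```text
clock: 15.57
ee_pos: [487.6, -378.2, -18.7]
tcp_rot: [3.101, -0.495, 0.004]
force: [-0.9, 0.4, 5.8]
gripper_width: 48.2
grasp_force: 62.6
```

send_rows(
  commands=[
    [0,0,-0.03,0,0,0,0],
    [0,0,-0.08,0,0,0,0],
    [0,0,-0.15,0,0,0,0],
    [0,0,-0.22,0,0,0,0],
    [0,0,-0.28,0,0,0,0],
    [0,0,-0.33,0,0,0,0],
    [0,0,-0.36,0,0,0,0],
    [0,0,-0.36,0,0,0,0],
    [0,0,-0.36,0,0,0,0],
  ],
)

```text
clock: 16.32
ee_pos: [486.8, -377.7, 160.1]
tcp_rot: [3.101, -0.495, 0.002]
force: [-0.9, -0.2, -2.0]
gripper_width: 48.0
grasp_force: 62.6
```

Run:
```python
from h import *
c=env.get_calibration("wrist");im=env.snapshot("wrist");s=env.observe()
for thr in (110,150): print(rect(c,im,(195,100,320,240),s["ee_pos"][2]+33,"br",thr))
rows((536.5,48.3,160),-18)
```

```text
(array([ 509.9, -384.8]), 50.2, 38.4, 71.8)
(array([ 508.7, -384.4]), 50.1, 35.9, 71.8)
t 16.37 pos [ 486.1 -377.   158.7] F [-0.8 -0.3 -2.5] w 47.9 shift [-0.1691 -0.8396 -0.0018] turn [-0.0004  0.0009 -0.0016] |d| 428
```

Held and centred. Carrying it to the tin.

send_rows(
  commands=[
    [-0.014,-0.07,0,0,0,0,0],
    [-0.028,-0.14,0,0,0,0,0],
    [-0.042,-0.21,0,0,0,0,0],
    [-0.056,-0.28,0,0,0,0,0],
    [-0.07,-0.35,0,0,0,0,0],
    [-0.084,-0.42,0,0,0,0,0],
    [-0.098,-0.49,0,0,0,0,0],
    [-0.112,-0.56,0,0,0,0,0],
    [-0.126,-0.63,0,0,0,0,0],
    [-0.14,-0.7,0,0,0,0,0],
    [-0.154,-0.77,0,0,0,0,0],
    [-0.165,-0.82,0,0,0,0,0],
  ],
)

```text
clock: 17.37
ee_pos: [534.5, 40.8, 157.3]
tcp_rot: [-3.102, 0.494, 0.007]
force: [0.5, -0.9, -2.7]
gripper_width: 48.1
grasp_force: 62.7
```

send_rows(
  commands=[
    [-0.004,-0.02,0,0,0,0,0],
    [-0.004,-0.02,0,0,0,0,0],
    [-0.004,-0.02,0,0,0,0,0],
    [-0.004,-0.02,0,0,0,0,0],
    [-0.004,-0.02,0,0,0,0,0],
  ],
)

```text
clock: 17.78
ee_pos: [537.0, 46.3, 159.1]
tcp_rot: [3.101, -0.498, -0.001]
force: [0.1, 0.1, -1.2]
gripper_width: 48.1
grasp_force: 62.7
```

Run:
```python
from h import *
rows((537,48.5,84),-18)
```

```text
t 17.78 pos [537.   46.3 159.1] F [ 0.1  0.1 -1.2] w 48.1 shift [-0.0013 -0.0044  0.1503] turn [ 0.0007  0.0004 -0.0027] |d| 75
```

send_rows(
  commands=[
    [0,-0.004,0.04,0,0,-0.002,0],
    [0,-0.004,0.08,0,0,-0.002,0],
    [0,-0.004,0.12,0,0,-0.002,0],
    [0,-0.004,0.145,0,0,-0.002,0],
    [0,-0.004,0.152,0,0,-0.002,0],
    [0,-0.004,0.152,0,0,-0.002,0],
    [0,-0.004,0.152,0,0,-0.002,0],
    [0,-0.004,0.152,0,0,-0.002,0],
  ],
)

```text
clock: 18.45
ee_pos: [539.0, 49.2, 84.8]
tcp_rot: [-3.103, 0.492, -0.004]
force: [-0.2, -0.2, -1.7]
gripper_width: 47.7
grasp_force: 62.7
```

send_rows(
  commands=[
    [0,0,0.003,0,0,0,0],
    [0,0,0.006,0,0,0,0],
    [0,0,0.008,0,0,0,0],
    [0,0,0.008,0,0,0,0],
  ],
)

```text
clock: 18.78
ee_pos: [537.8, 49.8, 79.7]
tcp_rot: [3.103, -0.49, 0.0]
force: [-0.1, 0.1, -0.4]
gripper_width: 47.9
grasp_force: 62.7
```

send_rows(
  commands=[
    [0,0,0.003,0,0,0,0],
    [0,0,0.005,0,0,0,0],
    [0,0,0.005,0,0,0,0],
    [0,0,0.005,0,0,0,0],
  ],
)

```text
clock: 19.12
ee_pos: [537.8, 49.8, 77.0]
tcp_rot: [3.103, -0.49, -0.0]
force: [-0.5, 0.6, -1.1]
gripper_width: 48.0
grasp_force: 62.7
```

send_rows(
  commands=[
    [0,0,0.002,0,0,0,0],
    [0,0,0.002,0,0,0,0],
    [0,0,0.002,0,0,0,0],
  ],
)

```text
clock: 19.37
ee_pos: [537.9, 49.8, 76.1]
tcp_rot: [3.103, -0.49, -0.0]
force: [0.0, 0.4, -1.6]
gripper_width: 48.1
grasp_force: 62.7
```

send_rows(
  commands=[
    [0,0,0.002,0,0,0,0],
    [0,0,0.002,0,0,0,0],
    [0,0,0.002,0,0,0,0],
  ],
)

```text
clock: 19.62
ee_pos: [538.1, 49.7, 75.3]
tcp_rot: [3.103, -0.491, 0.001]
force: [-0.5, -0.2, -0.6]
gripper_width: 48.3
grasp_force: 62.8
```

send_rows(
  commands=[
    [0,0,0.001,0,0,0,0],
    [0,0,0.001,0,0,0,0],
    [0,0,0.001,0,0,0,0],
  ],
)

```text
clock: 19.87
ee_pos: [538.1, 49.7, 75.3]
tcp_rot: [3.103, -0.49, 0.001]
force: [-1.0, 0.2, 5.8]
gripper_width: 48.0
grasp_force: 63.5
```

Contact. Releasing, lifting and shutting the fingers.

send_rows(
  commands=[
    [0,0,-0.001,0,0,0,0],
    [0,0,-0.001,0,0,0,1],
    [0,0,-0.001,0,0,0,1],
    [0,0,-0.001,0,0,0,1],
    [0,0,-0.001,0,0,0,1],
    [0,0,-0.001,0,0,0,1],
    [0,0,-0.001,0,0,0,1],
    [0,0,-0.02,0,0,0,1],
    [0,0,-0.06,0,0,0,1],
    [0,0,-0.1,0,0,0,1],
    [0,0,-0.1,0,0,0,1],
    [0,0,-0.1,0,0,0,1],
  ],
)

```text
clock: 20.87
ee_pos: [539.1, 49.7, 126.3]
tcp_rot: [-3.103, 0.49, -0.006]
force: [-0.3, -0.0, -0.1]
gripper_width: 85.5
grasp_force: 0.0
```

Run:
```python
from h import *
c=env.get_calibration("wrist");im=env.snapshot("wrist");cv2.imwrite("pics/w8.png",im)
rows((537,48.5,88),-18)
```

```text
t 20.92 pos [538.   49.7 125.1] F [ 0.2 -0.2 -0.1] w 85.2 shift [-0.0012  0.003   0.0743] turn [-0.0001 -0.0006  0.0004] |d| 37
```

View pics/w8.png

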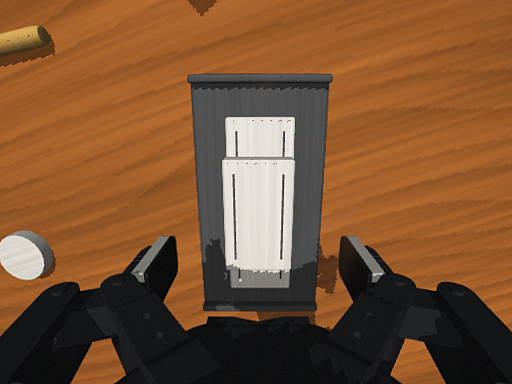

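The short plate (x 222–295, rows 157–270) lies square on the middle of the long plate (x 225–295, rows 117–289). Now pressing it.

send_rows(
  commands=[
    [0,0,0,0,0,0,0],
    [0,0,0,0,0,0,0],
    [0,0,0,0,0,0,0],
    [0,0,0,0,0,0,0],
    [0,0,0,0,0,0,0],
    [0,0,0.03,0,0,0,0],
    [0,0,0.06,0,0,0,0],
    [0,0,0.07,0,0,0,0],
    [0,0,0.07,0,0,0,0],
    [0,0,0.07,0,0,0,0],
  ],
)

```text
clock: 21.75
ee_pos: [538.0, 49.7, 89.6]
tcp_rot: [3.103, -0.491, -0.001]
force: [0.4, -0.2, 1.0]
gripper_width: 0.3
grasp_force: 0.0
```

send_rows(
  commands=[
    [0,0,0.003,0,0,0,0],
    [0,0,0.006,0,0,0,0],
    [0,0,0.006,0,0,0,0],
  ],
)

```text
clock: 22.0
ee_pos: [538.2, 49.7, 86.9]
tcp_rot: [3.103, -0.49, 0.001]
force: [0.7, -0.1, 0.2]
gripper_width: 0.2
grasp_force: 0.0
```

send_rows(
  commands=[
    [0,0,0.002,0,0,0,0],
    [0,0,0.003,0,0,0,0],
    [0,0,0.003,0,0,0,0],
  ],
)

```text
clock: 22.25
ee_pos: [538.3, 49.7, 85.9]
tcp_rot: [-3.103, 0.49, -0.002]
force: [-1.4, 0.1, 3.5]
gripper_width: 0.3
grasp_force: 2.1
```

send_rows(
  commands=[
    [0,0,0.002,0,0,0,0],
    [0,0,0.003,0,0,0,0],
    [0,0,0.003,0,0,0,0],
    [0,0,0.003,0,0,0,0],
    [0,0,0.003,0,0,0,0],
  ],
)

```text
clock: 22.67
ee_pos: [538.3, 49.7, 85.8]
tcp_rot: [-3.103, 0.49, -0.003]
force: [-3.6, 0.1, 12.8]
gripper_width: -0.2
grasp_force: 6.6
```

send_rows(
  commands=[
    [0,0,-0.01,0,0,0,0],
    [0,0,-0.04,0,0,0,0],
    [0,0,-0.1,0,0,0,0],
    [0,0,-0.18,0,0,0,0],
    [0,0,-0.24,0,0,0,0],
    [0,0,-0.28,0,0,0,0],
    [0,0,-0.28,0,0,0,0],
    [0,0,-0.28,0,0,0,0],
    [0,0,-0.28,0,0,0,0],
  ],
)

```text
clock: 23.42
ee_pos: [537.1, 49.8, 222.5]
tcp_rot: [3.103, -0.49, -0.003]
force: [-0.7, 0.7, -0.1]
gripper_width: -0.1
grasp_force: 0.0
```

Run:
```python
from h import *
c=env.get_calibration("wrist");im=env.snapshot("wrist")
print(rect(c,im,(190,90,330,290),102,"br",110)); print(rect(env.get_calibration("scene"),env.snapshot("scene"),(245,125,330,195),102,"br",120))
rows((537,48.5,226),-18)
```

```text
(array([522.4,  55.4]), 171.7, 50.8, -18.0)
(array([540.6,  47.5]), 143.3, 63.6, -17.9)
t 23.52 pos [536.8  49.8 221.8] F [ 0.1 -0.   0.1] w 0.1 shift [ 0.0011  0.0023 -0.0084] turn [0.0007 0.0022 0.0004] |d| 4
```

Both steps pressed, the stack is aligned and the arm is clear. Handing in.

```bash
python3 -c "
from plant import env
print(env.finish_job())"
```

```text
the job is handed in; nothing more can be done
None
```

The job is handed in at about 23.5 s: the long plate was laid on the lid and pressed at 11 N, then the short plate was laid on it and pressed at 13 N; the round weight was not touched and the arm is clear, but no verdict came back from the hand-in.

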